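# Find the unlocked lid of the parts well and push it open

### The job

Of the four identical steel lids on the green parts well, three are locked from below and one was left unlocked. With the fingertips, press the lids lightly on their black thumb pads, one after the other, until you find the one that rocks; then push that lid open as far as it goes and leave it standing open. Nothing is to be picked up: leave the dish, dial faces, vial, stopcock and hand pump where they are, and finish clear of everything.

Things in the scene. Friction and masses are not known exactly. Their poses are not given: they have to be found in the camera images.
- well: Green steel parts well, a fixed box 395 mm (its y) by 124 mm (its x) by 85 mm high. Origin on its underside; -x faces the robot. Its flat top carries four identical steel lids, flush with it, side by side: lid centres at x = 0, y = -114, -38, +38, +114 mm. From y = +160 to +235 mm the top is a solid ledge on which the vial stands. Exactly one lid is free, a different one each time.
- lid1_pad (a point): Centre of the black round thumb pad (24 mm across) on top of lid 1, at x = -30, y = -114 mm of the well; moves with the lid. The lid is a plate 100 (well x) by 64 by 6 mm on a pin parallel to the well's y at x = +10 mm: the pad end, nearer the robot, reaches 60 mm from the pin, the far end 40 mm. Site x runs along the lid away from the robot, z is its normal.
- lid1 (a joint): Tilt of lid 1, rad: 0 shut (its least), grows as the pad end sinks into the well and the far end rises, stops at 1.22. If free, it turns under about 1 N on the pad and stays where left, with 65 mm of empty depth below; if locked, it gives 1 mm (0.02 rad), then is solid. Once tilted, the raised far end can be pushed from beyond towards the robot, just above the well's top, up to the stop.
- lid2_pad (a point): Centre of the black round thumb pad (24 mm across) on top of lid 2, at x = -30, y = -38 mm of the well; moves with the lid. The lid is a plate 100 (well x) by 64 by 6 mm on a pin parallel to the well's y at x = +10 mm: the pad end, nearer the robot, reaches 60 mm from the pin, the far end 40 mm. Site x runs along the lid away from the robot, z is its normal.
- lid2 (a joint): Tilt of lid 2, rad: 0 shut (its least), grows as the pad end sinks into the well and the far end rises, stops at 1.22. If free, it turns under about 1 N on the pad and stays where left, with 65 mm of empty depth below; if locked, it gives 1 mm (0.02 rad), then is solid. Once tilted, the raised far end can be pushed from beyond towards the robot, just above the well's top, up to the stop.
- lid3_pad (a point): Centre of the black round thumb pad (24 mm across) on top of lid 3, at x = -30, y = 38 mm of the well; moves with the lid. The lid is a plate 100 (well x) by 64 by 6 mm on a pin parallel to the well's y at x = +10 mm: the pad end, nearer the robot, reaches 60 mm from the pin, the far end 40 mm. Site x runs along the lid away from the robot, z is its normal.
- lid3 (a joint): Tilt of lid 3, rad: 0 shut (its least), grows as the pad end sinks into the well and the far end rises, stops at 1.22. If free, it turns under about 1 N on the pad and stays where left, with 65 mm of empty depth below; if locked, it gives 1 mm (0.02 rad), then is solid. Once tilted, the raised far end can be pushed from beyond towards the robot, just above the well's top, up to the stop.
- lid4_pad (a point): Centre of the black round thumb pad (24 mm across) on top of lid 4, at x = -30, y = 114 mm of the well; moves with the lid. The lid is a plate 100 (well x) by 64 by 6 mm on a pin parallel to the well's y at x = +10 mm: the pad end, nearer the robot, reaches 60 mm from the pin, the far end 40 mm. Site x runs along the lid away from the robot, z is its normal.
- lid4 (a joint): Tilt of lid 4, rad: 0 shut (its least), grows as the pad end sinks into the well and the far end rises, stops at 1.22. If free, it turns under about 1 N on the pad and stays where left, with 65 mm of empty depth below; if locked, it gives 1 mm (0.02 rad), then is solid. Once tilted, the raised far end can be pushed from beyond towards the robot, just above the well's top, up to the stop.
- kidney_dish: White enamel kidney dish with a blue rim, about 200 by 95 mm, 38 mm high, at the foot of the steel chute on the robot's right. Origin under its middle. Leave alone.
- dial1: Cream aluminium gauge dial face with black ticks, a disc 84 mm across and 4 mm thick, lying on the worktop at the left. Origin at the centre of its underside. Leave alone.
- dial2: Cream aluminium gauge dial face with black ticks, a disc 84 mm across and 4 mm thick, lying on the worktop at the left. Origin at the centre of its underside. Leave alone.
- vial: Amber glass vial with white cap, 25 mm across, 56 mm tall, standing on the ledge at the +y end of the well's top. Origin at the centre of its foot. Leave alone.
- stopcock: Brass stopcock, 96 mm long, 24 mm wide, 43 mm high, lying on the worktop beyond the well. Origin under its middle. Leave alone.
- red_pump: Red plastic hand pump bulb with a steel valve, 130 mm long, 54 mm wide and high, lying on the worktop beyond the well. Origin under its middle. Leave alone.

How it is judged:
On the way, in this order (a step that is already met when the one before it is completed fails the run):
1. one of the lids rocks: its pad end has gone down by more than 0.1 rad (value of joint any of lid1, lid2, lid3, lid4 above 0.1 rad), for 0.1 s.
2. that lid is pushed open past 1.05 rad (((value of joint lid1 above 1.05 rad and value of joint each of lid2, lid3, lid4 below 0.06 rad) or (value of joint lid2 above 1.05 rad and value of joint each of lid1, lid3, lid4 below 0.06 rad) or (value of joint lid3 above 1.05 rad and value of joint each of lid1, lid2, lid4 below 0.06 rad) or (value of joint lid4 above 1.05 rad and value of joint each of lid1, lid2, lid3 below 0.06 rad))), for 0.2 s.
At the end, for the whole second after the job is handed in: Exactly one lid, the unlocked one, stands open and still at more than 1.05 rad (60 degrees; its stop is at 70 degrees), the other three are shut (below 0.06 rad), and the dish, both dial faces, vial, stopcock and hand pump are within 20 mm of where they were (((value of joint lid1 above 1.05 rad and value of joint each of lid2, lid3, lid4 below 0.06 rad) or (value of joint lid2 above 1.05 rad and value of joint each of lid1, lid3, lid4 below 0.06 rad) or (value of joint lid3 above 1.05 rad and value of joint each of lid1, lid2, lid4 below 0.06 rad) or (value of joint lid4 above 1.05 rad and value of joint each of lid1, lid2, lid3 below 0.06 rad)) and velocity of joint lid1 between -0.05 and 0.05 rad/s and velocity of joint lid2 between -0.05 and 0.05 rad/s and velocity of joint lid3 between -0.05 and 0.05 rad/s and velocity of joint lid4 between -0.05 and 0.05 rad/s and distance of each of kidney_dish, dial1, dial2, vial, stopcock, red_pump from where it was at the start of the episode below 0.02 m); the robot touches nothing.
It fails at once if the well or a lid is pressed harder than 60 N (contact force between any of the fingers, the arm and well above 60 N).
It fails at once if the dish, a dial face, the vial, the stopcock or the hand pump is lifted or shoved more than 20 mm, or the vial is knocked over (distance of any of kidney_dish, dial1, dial2, vial, stopcock, red_pump from where it was at the start of the episode above 0.02 m or angle between vial's own z axis and vertical above 0.5 rad).
It also fails if it takes over 51 s, if anything falls off the work surface, if the arm or the gripper's body presses on something with over 40 N, if the wrist force passes 120 N, or if a joint passes its speed limit or range.

### The arm

A 6-joint arm with a two-finger parallel gripper is mounted at the origin on the work surface. World frame = base frame: x ahead of the robot, y to its left, z up, the work surface at z = 0. Lengths are in m, angles in rad, forces in N, time in s.
With the tool pointing down it reaches from about 0.275 to 0.75 m from the base axis. Payload 10.2 kg.
Tool frame: the origin (TCP) lies midway between the tips of the shut fingers; the grasp point (between the pads) lies 19 mm behind it (env.hold_point_z is the distance from the TCP to the grasp point, in m); x points along the fingers, z is the direction in which the jaws open and shut, and the axes are right-handed (so a half turn about x gives the same grasp; the last joint's range is limited). The gripper opens to 85 mm and grips with 20 to 120 N. Pads are 22 mm wide; open, the fingers measure 114 mm over their backs; the gripper's body (76 mm by 85 mm) begins 54 mm behind the grasp point. The pads swing forward as they close: fully open they stand 13 mm farther back than shut.
Start: joints at [-1.329, 0.313, 1.498, -0, 1.331, -0.223], TCP at [0.235, -0.469, 0.231] pointing down, gripper open.
Joint ranges: [-2.94, 2.94], [-0.97, 2.17], [0.19, 2.56], [-1.23, 4.37], [0.02, 3.11], [-2.88, 2.88]. Speed limits (rad/s): [2.39, 2.39, 3.01, 3.14, 3.14, 3.14].

### API

Orientations are given as a unit quaternion [x, y, z, w].
In Python, from bench import env, kinematics, monitor, eyes, job gives the robot as it stands. The module is installed in compiled form; this text tells all that it offers. Calls block until the motion is done:
- env.reach(position, orientation): joint-space move of the TCP to a pose.
- env.movel(position, velocity=0.15, frame=None, guard=None): straight line of the TCP; frame=None keeps the orientation; velocity is the mean speed in m/s. With guard (N) it stops when the force on the tool has changed by that much, and returns True; else False.
- env.set_joints(angles): joint-space move.
- env.release() and env.close_gripper(effort=None): open the fingers fully, or close them until they stop; effort is the grip in N (None keeps the last).
- env.hold(seconds).
- kinematics.ik(position, orientation): joint angles nearest the present ones, or None.
- monitor.sense(): the state.
- eyes.grab_frame(name): name is "scene" or "top"; returns a dict with "frame" (480x640x3 uint8, red, green, blue), "mtx" (3x3 intrinsics, pixels), "view" (4x4, takes a point from world to camera coordinates). Camera axes: x right, y down, z forward; pixel columns grow to the right and rows downward; lengths in m; the calibration is good to about 2 mm. A picture is of the moment at which its call begins. There is no depth.
A pose or a line that the arm cannot do raises env.MotionError and nothing moves.
- job.hand_in(): hands the job in, once; it reports no verdict.
The state is a dict: "clock": time; "joints": joint angles; "qvel": joint speeds; "joint_efforts": joint torques, N m; "position": TCP position; "ee_rot": TCP orientation; "contact_force": force on the tool from outside, world axes, zero at the start; "ft_torque": the same for the moment, N m; "finger_gap": opening from 0.0 (shut) to 1.0 (fully open).
Only numpy, scipy, OpenCV 4.12 (cv2) and the standard library are available. Lean on these libraries where they do the work, as an engineer would, in place of code of your own. Each camera call takes 0.05 s, during which the arm holds its last target.

## Working session

There is one attempt and no reset: what is moved stays moved. The work goes in short steps, each a Python script; the robot and the scene stay as the last script left them, time stands still between calls to the robot, and variables do not carry over. Pictures are saved under pics/ and viewed, and the job is handed in when it is done.

```bash
ls; mkdir -p pics; python3 - <<'E'
from bench import env, kinematics, monitor, eyes, job
import cv2
for n in ("scene","top"):
    f=eyes.grab_frame(n); cv2.imwrite(f"pics/{n}0.png",f["frame"][:,:,::-1]); print(n,f["mtx"].tolist(),f["view"].round(4).tolist())
s=monitor.sense(); print(s)
E
```

```text
pics
scene [[592.1173358495836, 0.0, 316.1840554464666], [0.0, 592.1173358495836, 245.50630116151768], [0.0, 0.0, 1.0]] [[-0.8226, 0.5685, -0.0102, 0.451], [0.3615, 0.5091, -0.7811, -0.1844], [-0.4388, -0.6463, -0.6243, 1.9954], [0.0, 0.0, 0.0, 1.0]]
top [[500.1432362697563, 0.0, 316.8932110020679], [0.0, 500.1432362697563, 231.9881326907918], [0.0, 0.0, 1.0]] [[0.0037, -1.0, 0.0039, 0.0355], [-0.9956, -0.0041, -0.0936, 0.5858], [0.0936, -0.0035, -0.9956, 1.0771], [0.0, 0.0, 0.0, 1.0]]
{'clock': 0.1, 'joints': array([-1.32939440e+00,  3.13367596e-01,  1.49836712e+00, -1.19875032e-07,
        1.33097079e+00, -2.23389146e-01]), 'qvel': array([-0.00107938, -0.0010043 , -0.00286909,  0.00075256, -0.0023895 ,
       -0.00058819]), 'joint_efforts': array([ 4.02022575e-03, -4.12893927e+01, -2.60141730e+01, -1.34789407e-04,
        2.98860774e-03,  1.78836871e-05]), 'position': array([ 0.23526281, -0.46908376,  0.23080357]), 'ee_rot': array([ 0.37167968,  0.60199405, -0.37112834,  0.60143257]), 'contact_force': array([-0.46284092, -0.20043721,  0.2016489 ]), 'ft_torque': array([ 0.00588172, -0.00367715,  0.0372989 ]), 'finger_gap': 1.0008506919981586}
```

View pics/scene0.png

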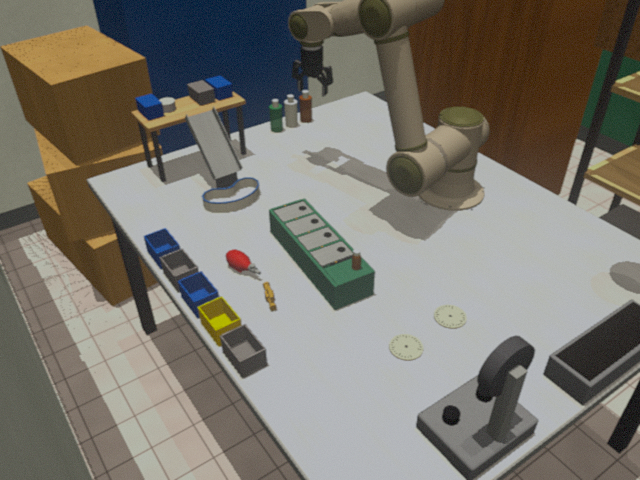

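View pics/top0.png

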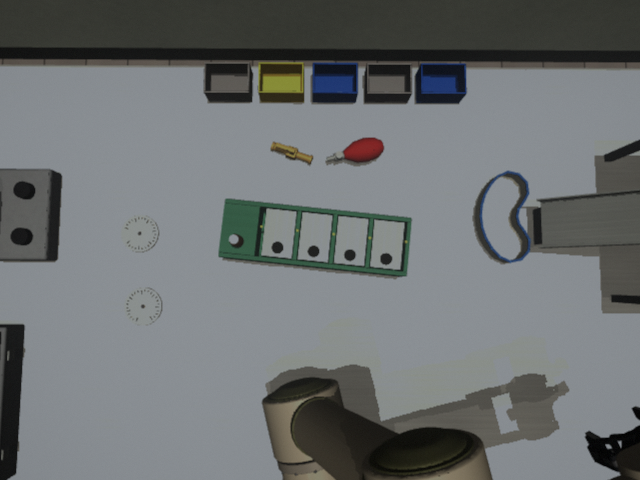

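The top view shows the well rotated slightly. Its pads are at about (278,247), (314,251), (350,255) and (386,259) from lid 4 to lid 1, with the vial at (236,240), the pump at (365,150) and the stopcock at (292,153).

```bash
cat > h.py <<'E'
import numpy as np, cv2
from bench import env, kinematics, monitor, eyes, job
from scipy.spatial.transform import Rotation as R
def ray(f,uv,z):
    K=f["mtx"];V=f["view"];Rm=V[:3,:3];t=V[:3,3]
    c=-Rm.T@t; d=Rm.T@np.linalg.inv(K)@np.array([uv[0],uv[1],1.])
    return c+d*(z-c[2])/d[2]
def proj(f,p):
    q=f["view"][:3,:3]@np.asarray(p)+f["view"][:3,3]; q=f["mtx"]@q; return q[:2]/q[2]
def save(name,out,scale=1,crop=None):
    f=eyes.grab_frame(name);im=f["frame"][:,:,::-1]
    if crop: im=im[crop[1]:crop[3],crop[0]:crop[2]]
    cv2.imwrite("pics/"+out,cv2.resize(im,None,fx=scale,fy=scale,interpolation=cv2.INTER_CUBIC)); return f
E
python3 - <<'E'
from h import *
f=eyes.grab_frame("top"); im=f["frame"]
g=im.max(2)
for gl in ("top","scene"):
    f=eyes.grab_frame(gl); im=f["frame"]; hsv=cv2.cvtColor(im,cv2.COLOR_RGB2HSV)
    m=cv2.inRange(hsv,(65,90,20),(95,255,255))
    n,l,st,ce=cv2.connectedComponentsWithStats(m)
    reg=[i for i in range(1,n) if st[i,4]>300]; print(gl,[(st[i].tolist()) for i in reg])
    if gl=="top": x0,y0,x1,y1=225,200,410,280
    else: x0,y0,x1,y1=262,190,375,305
    d=cv2.inRange(im,(0,0,0),(60,50,60)); mm=np.zeros_like(d); mm[y0:y1,x0:x1]=d[y0:y1,x0:x1]
    n,l,st,ce=cv2.connectedComponentsWithStats(mm)
    for i in range(1,n):
        if st[i,4]>20: print(st[i],ce[i].round(2),ray(f,ce[i],0.085).round(4))
E
```

```text
top [[219, 199, 192, 77, 3803]]
[255 207  12  49 192] [259.23 229.72] [0.5845 0.1587 0.085 ]
[404 222   3  18  37] [405.08 230.54] [ 0.584  -0.1467  0.085 ]
[232 235  11  13  63] [238.67 242.35] [0.5578 0.2012 0.085 ]
[272 242  11  11  90] [277.17 247.13] [0.5481 0.1207 0.085 ]
[397 243   8  28  62] [402.47 257.48] [ 0.5276 -0.1406  0.085 ]
[308 246  11  10  82] [313.32 250.74] [0.5409 0.0453 0.085 ]
[345 250  10  10  83] [349.47 254.55] [ 0.5332 -0.0301  0.085 ]
[381 254  11  10  91] [385.68 258.48] [ 0.5253 -0.1056  0.085 ]
scene [[582, 50, 31, 77, 614], [600, 93, 40, 53, 1250], [270, 209, 103, 78, 833]]
```

```bash
cat >> h.py <<'E'
P=np.array([[.5253,-.1056],[.5332,-.0301],[.5409,.0453],[.5481,.1207]])
yw=(P[3]-P[0]); yw/=np.linalg.norm(yw); xw=np.array([yw[1],-yw[0]]); O=P.mean(0)+0.03*xw
def W(x,y,z): return np.r_[O+x*xw+y*yw,z]
LY=[-.114,-.038,.038,.114]
def quat(s):
    X=np.array([0,0,-1.]);Z=s*np.r_[yw,0];return R.from_matrix(np.c_[X,np.cross(Z,X),Z]).as_quat()
E
python3 - <<'E'
from h import *
f=eyes.grab_frame("scene"); im=f["frame"][:,:,::-1].copy()
im=cv2.resize(im[180:320,250:390],None,fx=4,fy=4,interpolation=cv2.INTER_CUBIC)
pts=[W(-.03,y,.085) for y in LY]+[W(a,b,.085) for a in(-.062,.062) for b in (-.160,.235)]
for p in pts:
    u=proj(f,p); cv2.circle(im,tuple(int(v) for v in ((u-[250,180])*4+2)),3,(0,0,255),-1)
cv2.imwrite("pics/ov.png",im)
print(O,xw,yw)
for s in (1,-1):
    q=quat(s); print(s,monitor.sense()["ee_rot"])
    for p in [W(-.028,LY[0],.15),W(-.028,LY[3],.15),W(.085,LY[0],.1),W(.085,LY[3],.1),W(.085,LY[3],.2)]: 
        j=kinematics.ik(p,q); print(None if j is None else np.round(j,2))
E
```

```text
[0.56672389 0.00456769] [ 0.99496291 -0.10024372] [0.10024372 0.99496291]
1 [ 0.3714778   0.60182487 -0.37131037  0.60161423]
[-0.42  0.42  1.57 -0.    1.15 -1.89]
[ 0.01  0.47  1.49 -0.    1.18 -1.46]
[-0.36  0.7   1.24 -0.    1.2  -1.83]
[-0.01  0.75  1.16 -0.    1.24 -1.48]
[-0.01  0.67  1.03 -0.    1.44 -1.48]
-1 [ 0.3714778   0.60182487 -0.37131037  0.60161423]
[-0.42  0.42  1.57 -0.    1.15  1.25]
[ 0.01  0.47  1.49 -0.    1.18  1.68]
[-0.36  0.7   1.24 -0.    1.2   1.31]
[-0.01  0.75  1.16 -0.    1.24  1.66]
[-0.01  0.67  1.03 -0.    1.44  1.66]
```

View pics/ov.png

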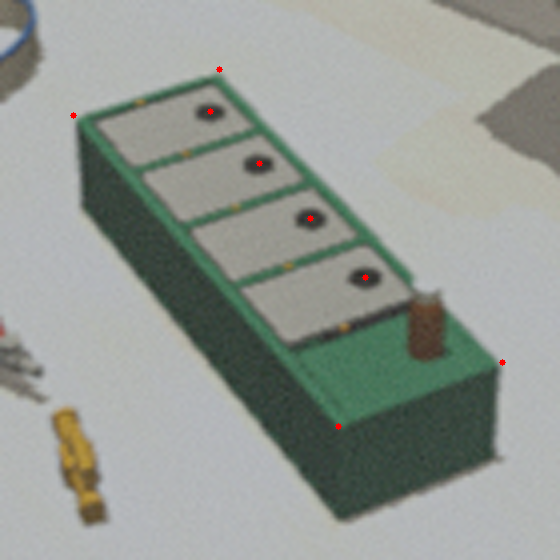

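The pad positions projected from the top view land on the pads in the scene view, so the well pose holds. Next I press lid 1.

```bash
cat >> h.py <<'E'
Q=quat(-1)
def press(i):
    env.movel(W(-.028,LY[i],.100),velocity=.12)
    f0=monitor.sense()["contact_force"]
    g=env.movel(W(-.028,LY[i],.074),velocity=.02,guard=5)
    s=monitor.sense(); print(i+1,"guard",g,"z",s["position"].round(4),"dF",(s["contact_force"]-f0).round(1),"t",s["clock"])
    return g
E
python3 - <<'E'
from h import *
env.close_gripper(20)
print(monitor.sense()["clock"],monitor.sense()["finger_gap"])
env.reach(W(-.028,LY[0],.150),Q)
print(monitor.sense()["clock"],monitor.sense()["position"])
press(0)
save("top","p1.png",3,(215,180,425,330))
E
```

```text
1.0667 -0.00037571921092474815
2.7917 [ 0.5274002  -0.10677569  0.15014911]
1 guard False z [ 0.5273 -0.106   0.0739] dF [-0.3 -1.1 -0.7] t 4.8083
```

View pics/p1.png

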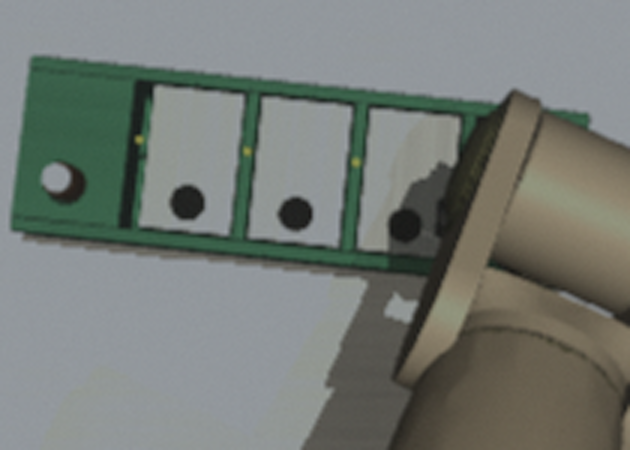

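```bash
python3 - <<'E'
from h import *
save("scene","s1.png",4,(240,160,390,310))
print(monitor.sense()["contact_force"])
E
```

```text
[ 0.38505629 -0.30402233  0.92353235]
```

View pics/s1.png

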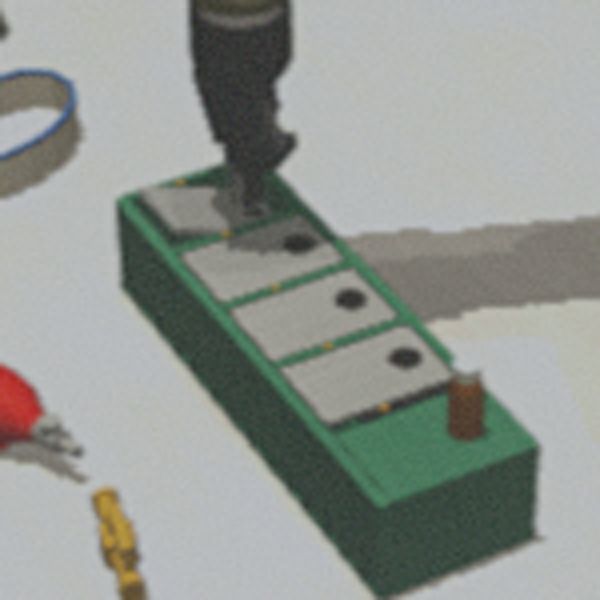

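In the scene view, lid 1's far end stands raised, with a dark gap under it near (200,235). It sank 11 mm under about 1 N, so lid 1 is the free one. I'll press it deeper, then go round and push the far end.

```bash
python3 - <<'E'
from h import *
y=LY[0]
print(env.movel(W(-.028,y,.062),velocity=.03,guard=12), monitor.sense()["contact_force"].round(1))
env.movel(W(-.028,y,.160),velocity=.12)
env.movel(W(.095,y,.160),velocity=.12)
save("scene","s2.png",4,(240,160,390,310))
save("top","p2.png",3,(215,180,425,330))
print(monitor.sense()["clock"])
E
```

```text
False [0.5 0.6 0.8]
7.7
```

View pics/s2.png

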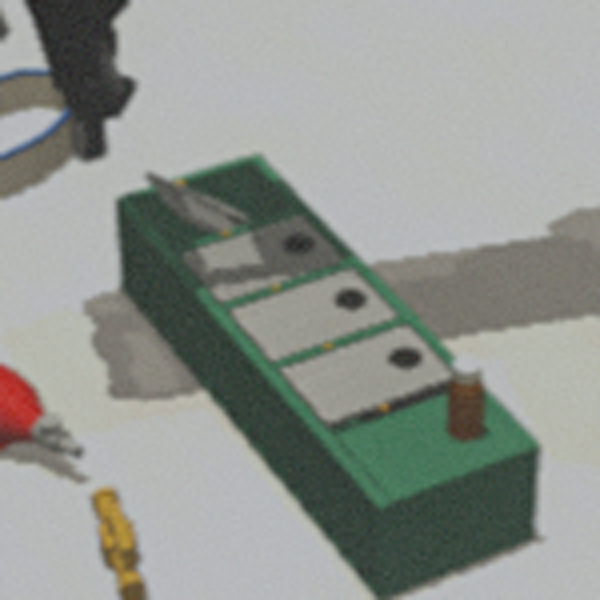

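Lid 1 stands about 40° open, and the fingers are beyond it. Now I push it towards the robot.

```bash
python3 - <<'E'
from h import *
y=LY[0]
env.movel(W(.095,y,.094),velocity=.1)
f0=monitor.sense()["contact_force"]
g=env.movel(W(.015,y,.094),velocity=.03,guard=14)
s=monitor.sense(); p=s["position"]
print(g,"xw",(p[:2]-O)@xw,p.round(4),(s["contact_force"]-f0).round(1),s["clock"])
save("scene","s3.png",4,(240,160,390,310))
E
```

```text
True xw 0.050514065829272675 [ 0.6055 -0.114   0.0959] [2.3 0.  1. ] 10.0583
```

View pics/s3.png

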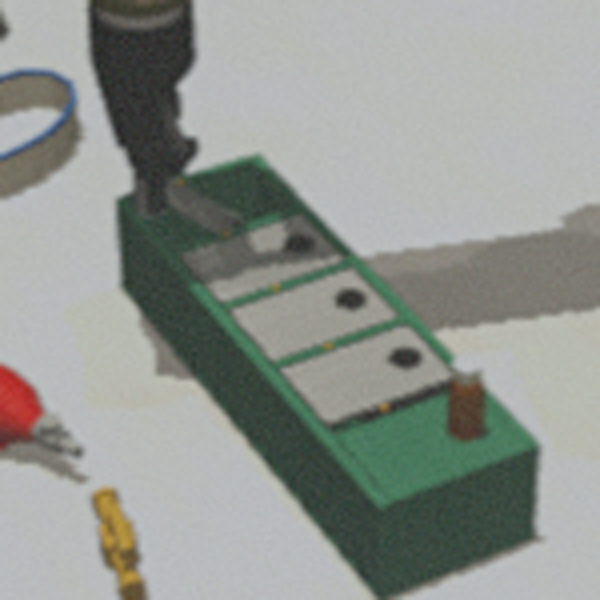

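```bash
python3 - <<'E'
from h import *
y=LY[0]
for k in range(2):
    s=monitor.sense(); p=s["position"]; print("before",((p[:2]-O)@xw).round(4),p[2].round(4),s["contact_force"].round(1))
    g=env.movel(W(.017,y,.096),velocity=.02,guard=20)
    s=monitor.sense(); p=s["position"]
    print(g,"xw",((p[:2]-O)@xw).round(4),p.round(4),s["contact_force"].round(1),s["clock"])
    if not g: break
save("scene","s4.png",4,(240,160,390,310))
E
```

```text
before 0.0505 0.0956 [1.9 0.8 1.8]
True xw 0.0363 [ 0.5914 -0.1127  0.0957] [ 6.2 -0.8 -1.9] 11.0417
before 0.0363 0.0957 [ 6.2 -0.8 -1.9]
True xw 0.0365 [ 0.5916 -0.1127  0.0959] [ 6.5  0.1 -1.9] 11.4417
```

View pics/s4.png

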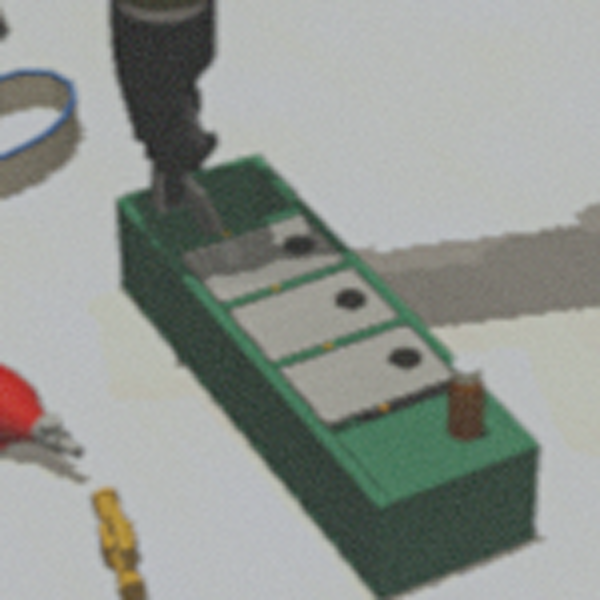

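The push now stops solidly twice at the same place (x about 36 mm), probably the lid's stop. I'll back off and measure the tilt.

```bash
python3 - <<'E'
from h import *
y=LY[0]
env.movel(W(.095,y,.096),velocity=.1)
env.movel(W(.095,y,.20),velocity=.12)
env.reach(W(-.19,.0,.25),Q)
f=save("scene","s5.png",1); im=f["frame"][:,:,::-1]
c=(255,180,325,240); o=cv2.resize(im[c[1]:c[3],c[0]:c[2]],None,fx=10,fy=10,interpolation=cv2.INTER_CUBIC)
cv2.imwrite("pics/s5c.png",o)
for th,col in ((0.9,(255,0,0)),(1.05,(0,255,255)),(1.22,(0,0,255))):
    for sy in (-.032,.032):
        for r in (.04,-.06):
            u=proj(f,W(.01+r*np.cos(th),y+sy,.085-.003+r*np.sin(th)))
            cv2.circle(o,tuple(int(v) for v in (u-[c[0]-.5,c[1]-.5])*10),4,col,-1)
cv2.imwrite("pics/s5d.png",o)
f=save("top","p5.png",1); im=f["frame"][:,:,::-1]
c=(350,200,420,290); o=cv2.resize(im[c[1]:c[3],c[0]:c[2]],None,fx=6,fy=6,interpolation=cv2.INTER_CUBIC)
cv2.imwrite("pics/p5c.png",o)
print(monitor.sense()["clock"])
E
```

```text
14.525
```

View pics/s5c.png

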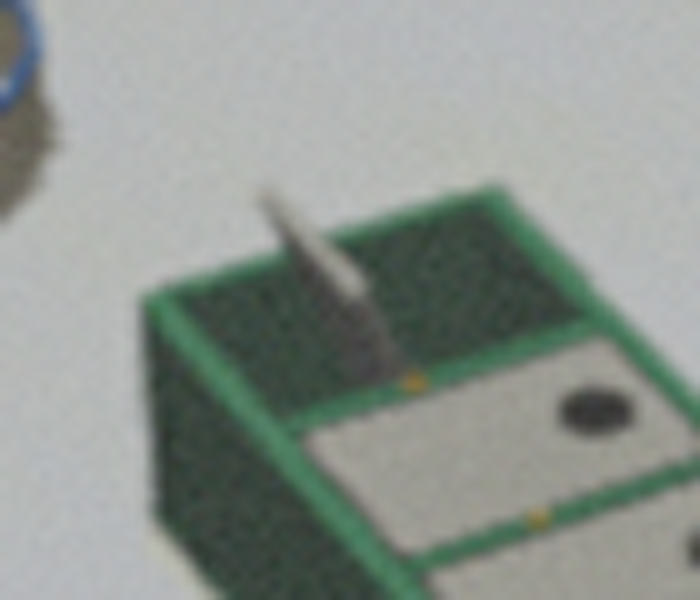

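View pics/s5d.png

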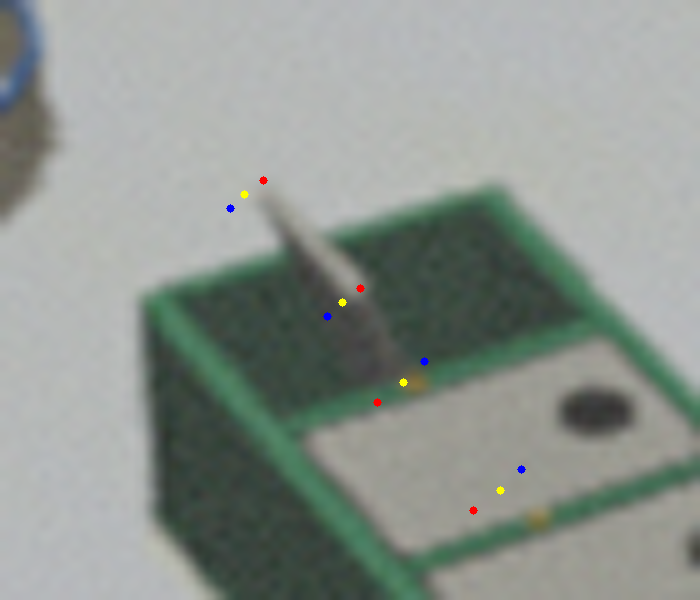

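View pics/p5c.png

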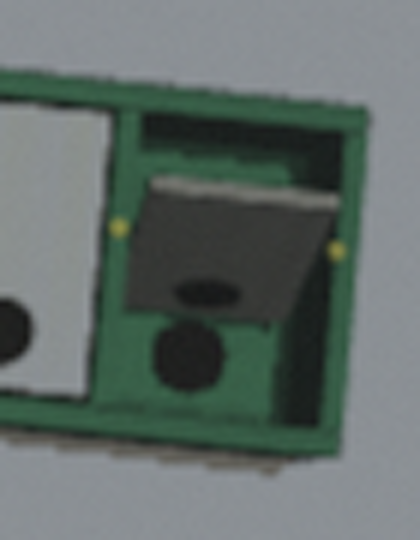

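View pics/s5.png

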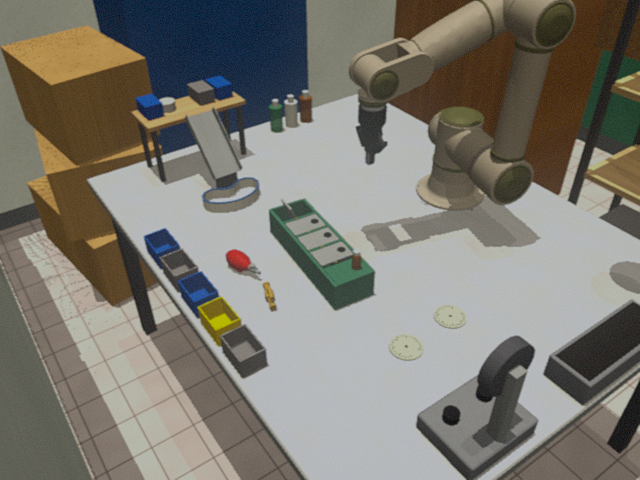

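Lid 1 stands open near (287,210). The other lids are shut, the dish, dials, vial, stopcock and pump are at their first pixel positions, and the arm is clear. I'm handing in.

```bash
python3 - <<'E'
from h import *
env.hold(.3); print(np.abs(monitor.sense()["qvel"]).max(), monitor.sense()["contact_force"].round(2))
job.hand_in()
E
```

```text
0.004580673982770693 [ 0.05 -0.4   0.23]
the job is handed in; nothing more can be done
```

Lid 1 was the unlocked lid. It now stands open at its stop, and I handed the job in at about 15 s of the 51 s allowed.

- **Finding it:** lid 1 was the first lid I pressed. It sank 11 mm under about 1 N, so I did not press lids 2–4.
- **Opening it:** I pressed its pad end down further, then pushed the raised far end towards the robot. The first push tripped its 14 N force guard early, while the lid was still part-way. I pushed again and it stopped twice at the same place, with a 20 N guard.
- **Last checks:**
  - In the scene picture the lid's far edge matches the 1.22 rad projection, clearly past 1.05 rad.
  - By eye, lids 2–4 look shut, and the dish, dials, vial, stopcock and pump are where they began.
  - The arm was still and clear, with about zero tool force.
- **Disagreement:** the well's −y corners projected slightly outside its picture outline, by about 2 pixels. The pads matched in both views, so I went ahead.

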